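Fit the cover board into the paint box

ROBOT

A 6-joint arm with a two-finger parallel gripper is mounted at the origin on the work surface. World frame = base frame: x ahead of the robot, y to its left, z up, the work surface at z = 0. Lengths are in m, angles in rad, forces in N, time in s.
With the tool pointing down it reaches from about 0.35 to 0.875 m from the base axis. Payload 4.2 kg.
Tool frame: the origin (TCP) lies at the very end of the fingers, on their centre line; the grasp point (between the pads) lies behind it (bot.grasp_offset is the z of the grasp point in the tool frame, in m); z points along the fingers, y is the direction in which the jaws open and shut (so a half turn about z gives the same grasp; the last joint's range is limited). The gripper opens to 85 mm and grips with 20 to 120 N. Pads are 22 mm wide; open, the fingers measure 114 mm over their backs; the gripper's body (76 mm by 85 mm) begins 54 mm behind the grasp point. The pads swing forward as they close: fully open they stand 13 mm farther back than shut.
Start: joints at [1.596, 0.385, 0.008, 0, -1.194, -0.259], TCP at [0.145, 0.608, 0.231] pointing down, gripper open.
Joint ranges: [-3.14, 3.14], [-1.21, 2.06], [-1.07, 1.41], [-3.16, 2.05], [-2.99, -0.16], [-3.1, 3.1]. Speed limits (rad/s): [2.79, 2.79, 3.14, 3.14, 3.14, 3.14].

INTERFACE

Orientations are given as a unit quaternion [x, y, z, w].
In Python, from rig import bot gives the robot as it stands.
- The arm moves only by the shell command python3 -m jog 'ROWS' [FORCE]. ROWS is JSON, a list of rows, each an object with "turn": the turn, a rotation vector about the world's x, y, z in degrees, a list of three; "translation": the shift along the world's x, y, z in mm, a list of three; "jaw": the closure in counts, from 0 (fully open) to 255 (shut). A call has 1 to 12 rows; each row shifts and turns the commanded pose from where the row before left it; what a row does not reach is not made up. A row lasts 1/12 s, in which the tool goes at most 41.7 mm and 7.16 degrees, less where a joint would pass 70% of its speed; a pose out of reach is approached as far as the arm can. A call is refused whole if a number of a shift passes 41.7 or a number of a turn 7.16, either way. A call with a gripper value outside its range is refused whole. The fingers move at their own pace and stop on an object; FORCE is the grip in N (left out, the last holds). Time passes only in rows, so rows that do not move let the fingers close. It gives the time, the measured TCP pose, the force and the opening at its end, in the units of the state.
- bot.observe(): the state, without advancing time (a new reading comes with each control period).
- bot.capture(name): name is "side" or "top" or "wrist"; returns the picture (480x640x3 uint8, red, green, blue); there is no depth.
- bot.camera_info(name): a dict with "fx", "fy", "cx", "cy" (pixels), "k1" (the pictures are not rectified: a ray, as slopes to the right and down, at radius r is drawn at 1 + k1 r^2 times it, then the intrinsics apply), "rvec" (rotation vector, rad) and "tvec" (3), from world to camera coordinates, as OpenCV has them; the wrist camera has in their place "mount" (4x4, takes a point from camera to tool coordinates, whose origin is the TCP and whose axes are the flange's). Camera axes: x right, y down, z forward; pixel columns grow to the right and rows downward; lengths in m; the calibration is good to about 2 mm. A picture is of the moment at which its call begins: read the wrist's pose just before it. camera_info takes no time and is no camera call.
- bot.job_done(): hands the job in, once; it reports no verdict.
The state is a dict: "time": time; "q": joint angles; "qvel": joint speeds; "joint_efforts": joint torques, N m; "eef_pos": TCP position; "tcp_rot": TCP orientation; "ft_force": force on the tool from outside, world axes, zero at the start; "ft_torque": the same for the moment, N m; "opening": finger opening in m.
Only numpy, scipy, OpenCV 4.12 (cv2) and the standard library are available. Lean on these libraries where they do the work, as an engineer would, in place of code of your own. Each camera call takes 0.05 s, during which the arm holds its last target.

TASK

Fit the loose cover board into the wooden paint box so that it closes the brush well: tilt it, tuck one end as deep as it goes under the lip at the deep end (the end nearer the robot), let the other end down inside the box until the board lies flat on the ledges, then slide it back away from the deep end until you feel it press lightly against the hidden stop under the other lip. Handle it gently, without forcing the board against the box or shoving the stop along, let go of it there, and leave the cup, the phone and the eraser case alone.

Things in the scene. Friction and masses are not known exactly. Their poses are not given: they have to be found in the camera images.
- board: The cover board: a flat plywood board 200 (x) x 120 (y) x 6 mm (z), 160 g more or less, with an upright wooden grip bar 92 (x) x 18 (y) x 40 mm (z) on the middle of its upper face. Origin: centre of the underside; z up through the bar, which spans z 6 to 46 mm; x along the 200 mm length. It starts flat on the table. Its two ends are alike: either may go to the deep end.
- board_end_a (a point): Middle of the lower edge of the board's -x end (100 mm from its origin).
- board_end_b (a point): Middle of the lower edge of the board's +x end (100 mm from its origin).
- paint_box: Low open wooden box 284 (x) x 152 (y) x 50 mm (z), fixed, brushes in its well. Origin: centre of its underside; x along its length, away from the robot (yaw within 0.3 rad), z up. Long walls' inner faces at y = +-64 mm. Ledges (tops at z = 30 mm) run along both long sides (|y| above 52 mm) and both ends (|x| above 80 mm). The opening between the two end lips is 170 mm, 30 mm less than the board.
- deep_lip (a point): Middle of the lower inner edge of the lip over the deep end, at x = -85, z = 44 mm in the box. Lip 6 mm thick (z 44 to 50). Below it a pocket 14 mm high over the ledge runs back to a hard wall at x = -119 mm. The board goes in only tilted (to reach the wall, less than 0.23 rad), far end raised; pushed to the wall and let down, it clears the other lip by 4 mm. Hard wood: nothing gives.
- shallow_lip (a point): Middle of the lower inner edge of the lip over the shallow end (away from the robot), at x = 85, z = 44 mm in the box; 6 mm thick. On the ledge under it lies a wooden stop, 80 mm wide, its face anywhere from x = 90 to 110 mm (5 to 25 mm in under the lip): not visible from above and not measured, it must be felt. Only friction holds it: it shifts at about 5 N, and must not be shoved.
- cup: White plastic cup, 80 mm across, 100 mm tall, standing on the table; bystander. Origin: centre of its underside.
- phone: Black phone, 75 x 150 x 9 mm, flat on the table; bystander. Origin: centre of its underside.
- eraser_case: Rounded white case, 55 x 45 x 21 mm, on the table; bystander. Origin: centre of its underside.
Things that resemble listed ones, but are neither listed nor needed, are in the scene too. What is shaped like the board but purple is not meant.

How it is judged:
By the outcome, as a careful person would: the job done as asked, in the order asked, and still so for the second after the job is handed in, with the robot touching nothing.
It also fails if it takes over 70 s, if anything falls off the work surface, if the arm or the gripper's body presses on something with over 40 N, if the wrist force passes 120 N, or if a joint passes its speed limit or range.

## Working session

There is one attempt and no reset: what is moved stays moved. The work goes in short steps, Python scripts to look and compute and a shell command to move; the robot and the scene stay as the last step left them, time stands still between calls to the robot, and variables do not carry over. Pictures are saved under pics/ and viewed, and the job is handed in when it is done.

```bash
ls; mkdir -p pics
python3 - <<'E'
from rig import bot
import cv2
o=bot.observe(); print(o, bot.grasp_offset)
for n in ("top","side","wrist"):
    im=bot.capture(n); cv2.imwrite(f"pics/{n}0.png",im[:,:,::-1]); print(n,bot.camera_info(n))
E
```

```text
pics
{'time': 0.0, 'q': array([ 1.59561730e+00,  3.85574131e-01,  6.60216149e-03, -5.06734933e-04,
       -1.19397853e+00, -2.58612085e-01]), 'qvel': array([-0.00023987,  0.00025549, -0.00036438,  0.00024513,  0.0002425 ,
       -0.00031461]), 'joint_efforts': array([ 4.65431967e-04, -3.92290735e+01,  1.88402277e+01,  4.18621972e+00,
       -4.63305201e-03,  7.24967009e-06]), 'eef_pos': array([0.14462879, 0.6074306 , 0.23020056]), 'tcp_rot': array([ 9.93163980e-01, -1.16722293e-01, -8.09996542e-05,  1.09954816e-03]), 'ft_force': array([ 0.03330263,  0.14779064, -0.32755162]), 'ft_torque': array([-0.04300776, -0.00895934,  0.03932628]), 'opening': 0.0853210999070987} -0.0187
top {'fx': 583.0576412558248, 'fy': 583.0576412558248, 'cx': 317.7004396531651, 'cy': 240.34340271770125, 'k1': 0.016158105822187265, 'rvec': array([ 2.15506561, -2.12153525,  0.17964395]), 'tvec': array([-0.02149093,  0.51056803,  1.29408059])}
side {'fx': 565.5000996886229, 'fy': 565.5000996886229, 'cx': 328.948986760902, 'cy': 236.37954120386738, 'k1': -0.1378608153140284, 'rvec': array([ 2.18698878, -0.39618871,  0.21685488]), 'tvec': array([-0.50911009,  0.14237431,  1.24761297])}
wrist {'fx': 334.0882886327856, 'fy': 334.0882886327856, 'cx': 318.63376978995325, 'cy': 240.72931582683813, 'k1': -0.05757904379881041, 'mount': array([[ 2.88659425e-04, -9.59260239e-01, -2.82523823e-01,
         7.14071492e-02],
       [ 9.99999939e-01,  3.32414224e-04, -1.06937319e-04,
        -5.80273190e-04],
       [ 1.96495656e-04, -2.82523775e-01,  9.59260276e-01,
        -1.42645900e-01],
       [ 0.00000000e+00,  0.00000000e+00,  0.00000000e+00,
         1.00000000e+00]])}
```

View pics/top0.png

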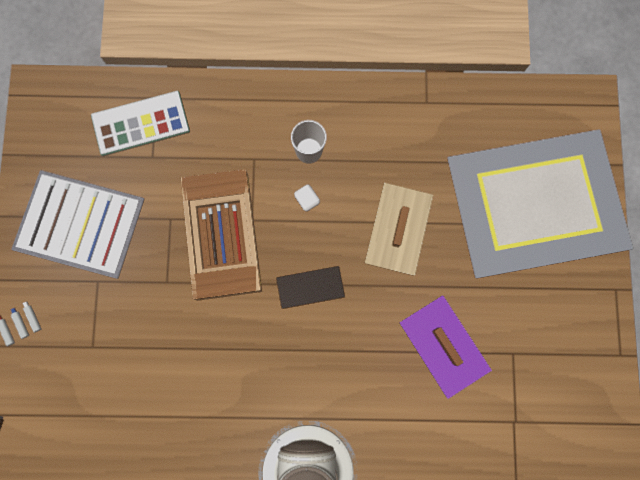

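View pics/side0.png

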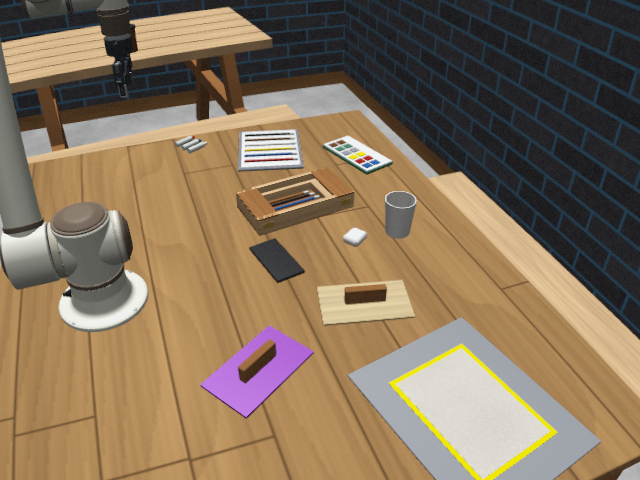

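View pics/wrist0.png

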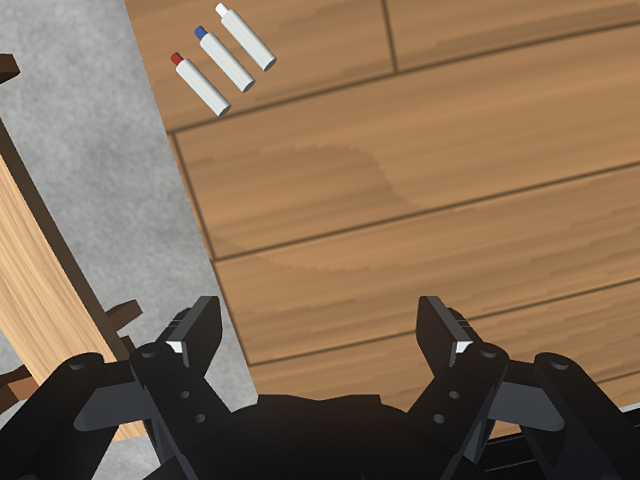

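Board candidates in the top view are the plywood board with a bar at (399,229) and the purple one at (446,347), which is excluded. Box candidates are the wooden box with two lips at (221,235), the pencil tray at (78,224) and the paint set at (140,122). I choose (399,229) and (221,235) and will check both in a close crop.

Run:
```python
import cv2
im=cv2.imread("pics/top0.png")
cv2.imwrite("pics/cb.png",cv2.resize(im[175:285,350:450],None,fx=5.4,fy=5.4,interpolation=cv2.INTER_CUBIC))
cv2.imwrite("pics/cx.png",cv2.resize(im[160:310,170:270],None,fx=4,fy=4,interpolation=cv2.INTER_CUBIC))
```

```text
(no output)
```

View pics/cb.png

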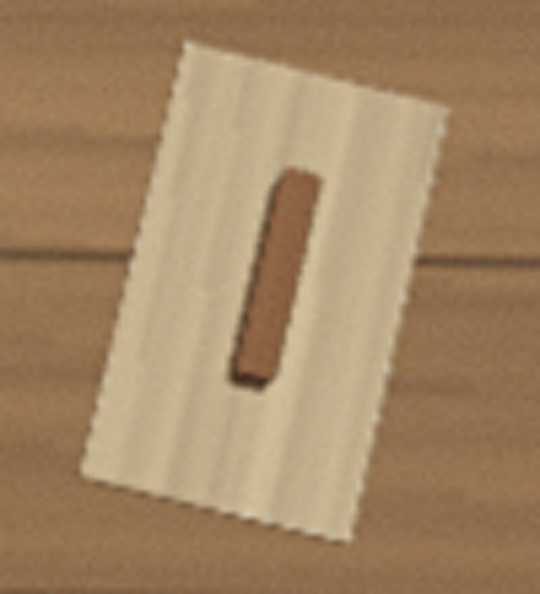

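View pics/cx.png

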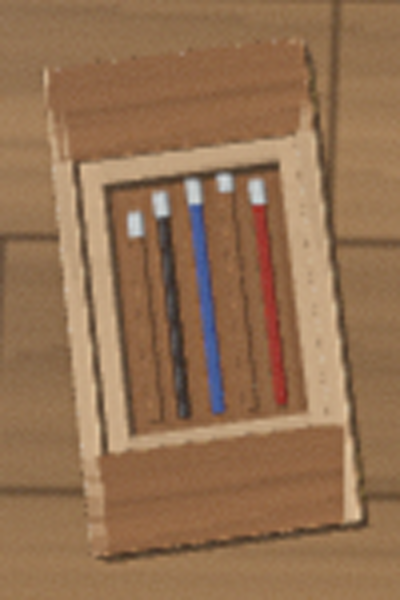

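```bash
cat > h.py <<'E'
import numpy as np,cv2
from scipy.spatial.transform import Rotation as R
from rig import bot
def cam(n,o=None):
    c=bot.camera_info(n)
    if n=="wrist":
        o=o or bot.observe(); T=np.eye(4);T[:3,:3]=R.from_quat(o["tcp_rot"]).as_matrix();T[:3,3]=o["eef_pos"]
        M=np.linalg.inv(T@c["mount"]); Rm,t=M[:3,:3],M[:3,3]
    else: Rm=R.from_rotvec(c["rvec"]).as_matrix();t=np.array(c["tvec"])
    return c,Rm,t
def proj(P,n,o=None):
    c,Rm,t=cam(n,o); p=np.atleast_2d(P)@Rm.T+t; s=p[:,:2]/p[:,2:]; r2=(s**2).sum(1,keepdims=True)
    s=s*(1+c["k1"]*r2); return s*[c["fx"],c["fy"]]+[c["cx"],c["cy"]]
def back(px,z,n,o=None):
    c,Rm,t=cam(n,o); out=[]
    for p in np.atleast_2d(px):
        d=(np.array(p)-[c["cx"],c["cy"]])/[c["fx"],c["fy"]]; s=d.copy()
        for _ in range(20): s=d/(1+c["k1"]*(s@s))
        r=Rm.T@np.r_[s,1]; C=-Rm.T@t; out.append(C+r*(z-C[2])/r[2])
    return np.array(out)
def W(P,x,y,yaw,z=0):
    c,s=np.cos(yaw),np.sin(yaw); P=np.atleast_2d(P); return np.c_[x+c*P[:,0]-s*P[:,1],y+s*P[:,0]+c*P[:,1],z+P[:,2]]
E
python3 - <<'E'
from h import *
b=np.array([(185,42),(448,107),(350,542),(82,475)])/5.4+[350,175]
P=back(b-.4,.006,"top");print(P.round(4));print(P.mean(0)); 
for i in range(4):
    d=P[i]-P[(i+1)%4];print(np.linalg.norm(d),np.degrees(np.arctan2(d[1],d[0])))
x=np.array([(45,70),(303,40),(362,523),(98,557)])/4+[170,160]
P=back(x-.4,.05,"top");print(P.round(4));print(P.mean(0))
for i in range(4):
    d=P[i]-P[(i+1)%4];print(np.linalg.norm(d),np.degrees(np.arctan2(d[1],d[0])))
# other things
for nm,px,z in (("cup top",(309,137),.1),("phone",(311,287),.009),("eraser",(307,198),.02)): print(nm,back([px],z,"top"))
E
```

```text
[[ 0.6599 -0.1698  0.006 ]
 [ 0.6322 -0.2859  0.006 ]
 [ 0.4386 -0.2403  0.006 ]
 [ 0.4658 -0.1245  0.006 ]]
[ 0.54911413 -0.20512573  0.006     ]
0.11934263161666905 76.58237030883419
0.1988974655569478 -13.235244698715535
0.11895091315286117 -103.25616697582646
0.1992343060873157 166.87723412351963
[[0.6526 0.3052 0.05  ]
 [0.6731 0.1569 0.05  ]
 [0.3937 0.114  0.05  ]
 [0.3725 0.2608 0.05  ]]
[0.52298615 0.20924272 0.05      ]
0.14971176173222134 97.88646232867445
0.2826779986574155 8.734143716397494
0.14828473637474052 -81.7727112731152
0.2835846630987473 -170.97967532465796
cup top [[0.73702947 0.00990882 0.1       ]]
phone [[4.06435200e-01 2.69836745e-04 9.00000000e-03]]
eraser [[0.61514938 0.0132012  0.02      ]]
```

```bash
python3 -m jog '[{"turn":[0,0,0],"translation":[20,-15,8],"jaw":0},{"turn":[0,0,0],"translation":[27,-29,8],"jaw":0},{"turn":[0,0,0],"translation":[27,-29,8],"jaw":0},{"turn":[0,0,0],"translation":[27,-29,8],"jaw":0},{"turn":[0,0,0],"translation":[27,-29,8],"jaw":0},{"turn":[0,0,0],"translation":[27,-29,8],"jaw":0},{"turn":[0,0,0],"translation":[27,-29,8],"jaw":0},{"turn":[0,0,0],"translation":[27,-29,8],"jaw":0},{"turn":[0,0,0],"translation":[27,-29,8],"jaw":0},{"turn":[0,0,0],"translation":[27,-29,8],"jaw":0},{"turn":[0,0,0],"translation":[27,-29,8],"jaw":0},{"turn":[0,0,0],"translation":[27,-29,8],"jaw":0}]'
python3 -m jog '[{"turn":[0,0,0],"translation":[15,-25,5],"jaw":0},{"turn":[0,0,0],"translation":[0,-20,0],"jaw":0},{"turn":[0,0,0],"translation":[0,-10,0],"jaw":0},{"turn":[0,0,0],"translation":[0,0,0],"jaw":0},{"turn":[0,0,0],"translation":[0,0,0],"jaw":0}]'
python3 - <<'E'
from h import *
import pickle
o=bot.observe();im=bot.capture("wrist");cv2.imwrite("pics/w1.png",im[:,:,::-1]);pickle.dump(o,open("w1.pkl","wb"));print(o["eef_pos"],o["ft_force"],o["q"])
E
```

```text
time: 1.15
eef_pos: [0.4625, 0.2722, 0.3277]
tcp_rot: [0.993, -0.117, -0.0, -0.0]
ft_force: [0.2, 1.9, -0.4]
opening: 0.0855
time: 1.57
eef_pos: [0.4765, 0.2191, 0.3322]
tcp_rot: [0.993, -0.117, -0.0, -0.0]
ft_force: [0.3, -0.1, 0.6]
opening: 0.0854
[0.47646842 0.21905288 0.33218891] [ 0.27247842 -0.09026149  0.59602848] [ 7.40411877e-01  1.54887425e-01 -5.72383512e-02 -2.78398266e-04
 -1.35862621e+00  5.96317301e-01]
```

View pics/w1.png

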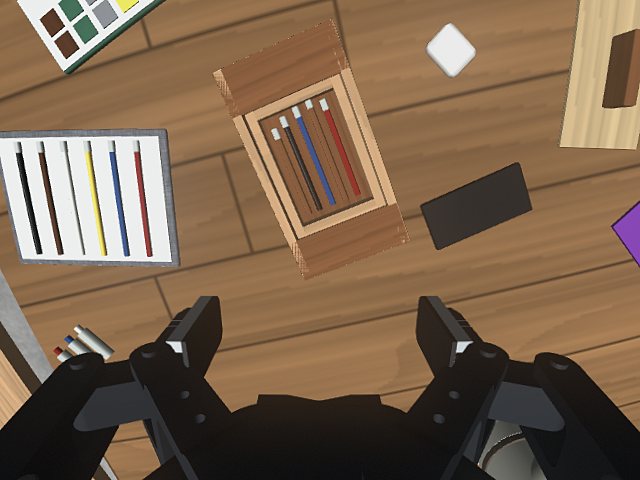

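```bash
cat > ov.py <<'E'
from h import *
import pickle,sys
def ov(f,n,o,pose,crop,k,out):
    im=cv2.imread(f);x0,y0,x1,y1=crop;c=cv2.resize(im[y0:y1,x0:x1],None,fx=k,fy=k,interpolation=cv2.INTER_CUBIC)
    segs=[]
    def rect(a,b,z): 
        q=[(-a[0],-b,z),(a[1],-b,z),(a[1],b,z),(-a[0],b,z)];return [(q[i],q[(i+1)%4]) for i in range(4)]
    L=[(rect((.142,.142),.076,.05),(0,255,0)),([((s*.085,-.064,.05),(s*.085,.064,.05)) for s in(-1,1)],(255,255,0)),(rect((.08,.08),.052,.03),(255,0,255))]
    for ss,col in L:
        for a,b in ss:
            p=((proj(W([a,b],*pose),n,o)-[x0,y0]+.5)*k).astype(int);cv2.line(c,tuple(map(int,p[0])),tuple(map(int,p[1])),col,1)
    cv2.imwrite(out,c)
if __name__=="__main__":
    pose=eval(sys.argv[1]);o=pickle.load(open("w1.pkl","rb"))
    ov("pics/w1.png","wrist",o,pose,(200,10,420,290),2.1,"/tmp/a.png")
    ov("pics/top0.png","top",None,pose,(170,160,270,310),3.9,"/tmp/b.png")
    a,b=cv2.imread("/tmp/a.png"),cv2.imread("/tmp/b.png");h=min(a.shape[0],b.shape[0]);cv2.imwrite(sys.argv[2],np.hstack([a[:h],b[:h]])[:600,:800])
E
python3 ov.py "(.523,.209,np.radians(8.6))" pics/ov1.png
python3 - <<'E'
from h import *
import pickle;o=pickle.load(open("w1.pkl","rb"))
P=back([(214,71),(335,20),(408,241),(304,278)],.05,"wrist",o);print(P,P.mean(0))
E
```

```text
[[0.65505349 0.30361864 0.05      ]
 [0.67407111 0.15360759 0.05      ]
 [0.39639697 0.11653454 0.05      ]
 [0.37711135 0.26407446 0.05      ]] [0.52565823 0.20945881 0.05      ]
```

View pics/ov1.png

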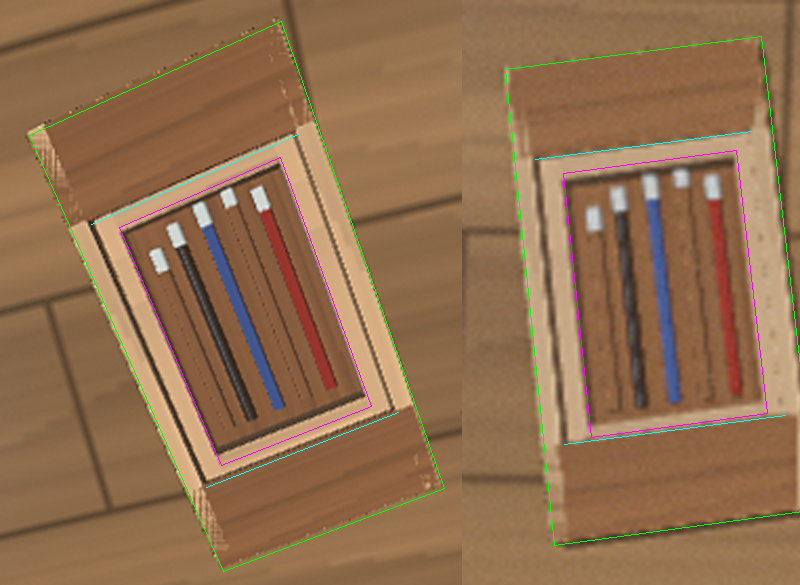

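Box overlay at (0.523, 0.209), 8.6° matches both views to about 1 px. Next I move over the board.

```bash
python3 -m jog '[{"turn":[0,0,0],"translation":[3,-20,-5],"jaw":0},{"turn":[0,0,0],"translation":[6,-36,-10],"jaw":0},{"turn":[0,0,0],"translation":[6,-36,-10],"jaw":0},{"turn":[0,0,0],"translation":[6,-36,-10],"jaw":0},{"turn":[0,0,0],"translation":[6,-36,-10],"jaw":0},{"turn":[0,0,0],"translation":[6,-36,-10],"jaw":0},{"turn":[0,0,0],"translation":[6,-36,-10],"jaw":0},{"turn":[0,0,0],"translation":[6,-36,-10],"jaw":0},{"turn":[0,0,0],"translation":[6,-36,-10],"jaw":0},{"turn":[0,0,0],"translation":[6,-36,-10],"jaw":0},{"turn":[0,0,0],"translation":[6,-36,-10],"jaw":0},{"turn":[0,0,0],"translation":[6,-36,-10],"jaw":0}]'
python3 -m jog '[{"turn":[0,0,0],"translation":[3,-8,-20],"jaw":0},{"turn":[0,0,0],"translation":[0,0,0],"jaw":0},{"turn":[0,0,0],"translation":[0,0,0],"jaw":0}]'
python3 - <<'E'
from h import *
import pickle
o=bot.observe();im=bot.capture("wrist");cv2.imwrite("pics/w2.png",im[:,:,::-1]);pickle.dump(o,open("w2.pkl","wb"));print(o["eef_pos"],o["ft_force"],o["q"])
E
```

```text
time: 2.62
eef_pos: [0.5466, -0.1972, 0.2166]
tcp_rot: [0.993, -0.115, -0.0, -0.0]
ft_force: [1.5, 1.1, -0.1]
opening: 0.0853
time: 2.87
eef_pos: [0.5486, -0.2043, 0.1957]
tcp_rot: [0.993, -0.116, -0.002, 0.0]
ft_force: [-0.2, 0.3, 0.2]
opening: 0.0856
[ 0.54861101 -0.20425413  0.19573675] [-0.22243279  0.28160998  0.21382918] [-7.99898664e-02  3.46857831e-01 -1.42856928e-01 -1.34895761e-04
 -1.08468054e+00  1.41761819e+00]
```

View pics/w2.png

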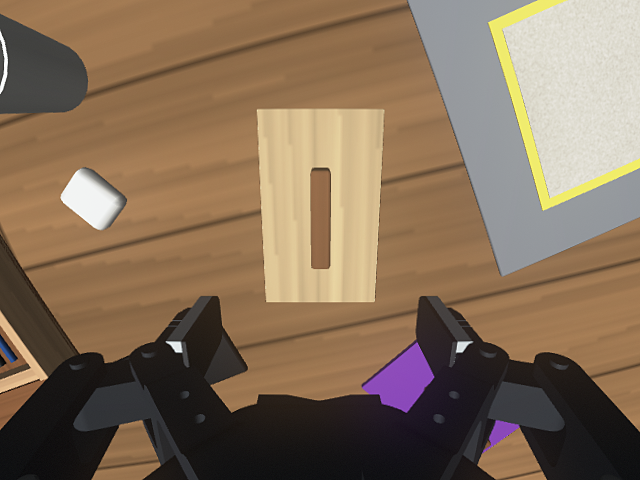

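Run:
```python
from h import *
import pickle;o=pickle.load(open("w2.pkl","rb"))
P=back([(258,109),(384,109),(376,302),(266,302)],.006,"wrist",o);print(P.round(4),P.mean(0))
for i in range(4):
    d=P[i]-P[(i+1)%4];print(np.linalg.norm(d),np.degrees(np.arctan2(d[1],d[0])))
P=back([(312,169),(330,169),(330,269),(311,269)],.046,"wrist",o);print(P.round(4),P.mean(0))
print(np.degrees(R.from_quat(o["tcp_rot"]).as_euler("ZYX")))
```

```text
[[ 0.6608 -0.1719  0.006 ]
 [ 0.6336 -0.2869  0.006 ]
 [ 0.4391 -0.2427  0.006 ]
 [ 0.4671 -0.1248  0.006 ]] [ 0.55016102 -0.20655367  0.006     ]
0.11814721484147767 76.67269397366162
0.1993855170314198 -12.79951746624901
0.12117894757898141 -103.36311740245401
0.19930490061708614 166.3291367520008
[[ 0.5978 -0.2095  0.046 ]
 [ 0.5943 -0.2246  0.046 ]
 [ 0.5046 -0.2042  0.046 ]
 [ 0.5087 -0.1869  0.046 ]] [ 0.55132478 -0.20627288  0.046     ]
[-13.36320982   0.20483223 179.97527773]
```

```bash
python3 -m jog '[{"turn":[0,0,0],"translation":[2,-2,-10],"jaw":0},{"turn":[0,0,0],"translation":[0,0,-25],"jaw":0},{"turn":[0,0,0],"translation":[0,0,-35],"jaw":0},{"turn":[0,0,0],"translation":[0,0,-35],"jaw":0},{"turn":[0,0,0],"translation":[0,0,-35],"jaw":0},{"turn":[0,0,0],"translation":[0,0,-20],"jaw":0},{"turn":[0,0,0],"translation":[0,0,-12],"jaw":60},{"turn":[0,0,0],"translation":[0,0,-6],"jaw":120},{"turn":[0,0,0],"translation":[0,0,-2],"jaw":140},{"turn":[0,0,0],"translation":[0,0,0],"jaw":140},{"turn":[0,0,0],"translation":[0,0,0],"jaw":140}]' 60
```

```text
time: 3.83
eef_pos: [0.5519, -0.2067, 0.0186]
tcp_rot: [0.993, -0.116, 0.001, 0.0]
ft_force: [0.2, 0.7, 0.3]
opening: 0.0384
```

```bash
python3 -m jog '[{"turn":[0,0,0],"translation":[0,0,-2],"jaw":170},{"turn":[0,0,0],"translation":[0,0,0],"jaw":190},{"turn":[0,0,0],"translation":[0,0,0],"jaw":215},{"turn":[0,0,0],"translation":[0,0,0],"jaw":235},{"turn":[0,0,0],"translation":[0,0,0],"jaw":255},{"turn":[0,0,0],"translation":[0,0,0],"jaw":255},{"turn":[0,0,0],"translation":[0,0,0],"jaw":255}]' 70
python3 - <<'E'
from h import *
o=bot.observe();im=bot.capture("wrist");cv2.imwrite("pics/w3.png",im[:,:,::-1]);print(o["eef_pos"],o["ft_force"],o["tcp_rot"],o["opening"])
E
```

```text
time: 4.42
eef_pos: [0.5513, -0.2071, 0.0163]
tcp_rot: [0.993, -0.117, 0.001, 0.0]
ft_force: [-0.9, 1.4, 5.0]
opening: 0.017
[ 0.55130114 -0.2070551   0.01625955] [-0.91698565  1.3536034   5.02751495] [ 9.93190176e-01 -1.16502247e-01  7.05148824e-04  5.67847316e-05] 0.016997795854700154
```

View pics/w3.png

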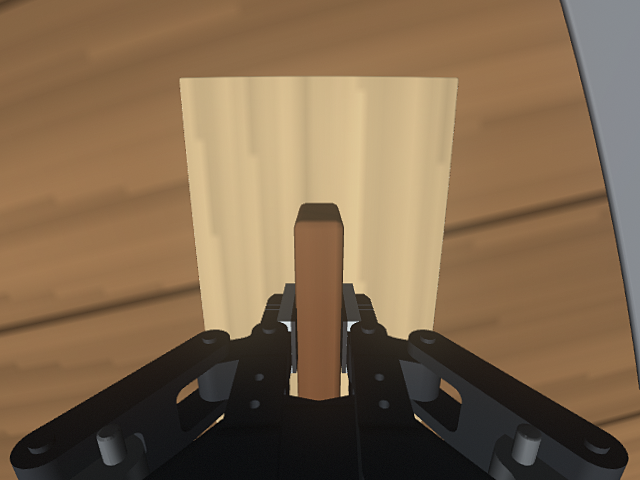

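```bash
cat > g.py <<'E'
from h import *
BOX=(.524,.209,np.radians(8.4))
def boxR(): return R.from_euler("z",BOX[2])
# board in tool: computed from grasp
def report(off,o=None,dz=.0163,dyaw=0):
    """board pose in the box: A,B lower-edge points (mm), tilt"""
    o=o or bot.observe(); T=R.from_quat(o["tcp_rot"]); 
    out=[]
    for xb in(-.1,.1):
        p=o["eef_pos"]+T.apply([off+xb,0,dz])
        q=boxR().inv().apply(p-[BOX[0],BOX[1],0]); out.append(q*1000)
    d=out[1]-out[0]
    return out[0].round(1),out[1].round(1),"tilt",np.degrees(np.arcsin(d[2]/200)).round(2),"yawerr",np.degrees(np.arctan2(d[1],d[0])).round(2)
E
python3 - <<'E'
from g import *
o=bot.observe()
P=back([(180,78),(457,78)],.006,"wrist",o);print(P.round(4));T=R.from_quat(o["tcp_rot"])
q=T.inv().apply(P-o["eef_pos"]);print(q.round(4)," off",q[:,0].mean()-.1, "y",q[:,1].mean())
print("board centre from before in tool", T.inv().apply(np.array([.550,-.206,0])-o["eef_pos"]))
off=q[:,0].mean()-.1
print(report(off))
# target tool pose for A at (xa,0,za), tilt th
for xa,za,th in ((-76,60,9),(-76,31.5,9),(-118,31.5,9)):
    th=np.radians(th); Rt=boxR()*R.from_euler("y",-th)*R.from_euler("x",np.pi)
    A=np.array([BOX[0],BOX[1],0])+boxR().apply([xa/1e3,0,za/1e3])
    tcp=A-Rt.apply([off-.1,0,.0163]); print(xa,za,tcp.round(4),((tcp-o["eef_pos"])*1e3).round(1),"turn yaw",np.degrees(T.as_euler("ZYX")[0]))
E
```

```text
[[ 0.6612 -0.1718  0.006 ]
 [ 0.6339 -0.2868  0.006 ]]
[[ 0.0987 -0.0598  0.0104]
 [ 0.0988  0.0584  0.0104]]  off -0.001250755045420257 y -0.0006827259206183475
board centre from before in tool [-0.00155516 -0.00074114  0.01625492]
(array([-1.278e+02, -3.780e+02, -2.000e-01]), array([ 5.800e+01, -4.523e+02,  1.000e-01]), 'tilt', np.float64(0.08), 'yawerr', np.float64(-21.79))
-76 60 [0.5452 0.2121 0.0919] [ -6.1 419.2  75.7] turn yaw -13.386554432297844
-76 31.5 [0.5452 0.2121 0.0634] [ -6.1 419.2  47.2] turn yaw -13.386554432297844
-118 31.5 [0.5037 0.206  0.0634] [-47.6 413.1  47.2] turn yaw -13.386554432297844
```

```bash
python3 -m jog '[{"turn":[0,0,0],"translation":[0,0,3],"jaw":255},{"turn":[0,0,0],"translation":[0,0,8],"jaw":255},{"turn":[0,0,0],"translation":[0,0,16],"jaw":255},{"turn":[0,0,0],"translation":[0,0,24],"jaw":255},{"turn":[0,0,0],"translation":[0,0,28],"jaw":255},{"turn":[0,0,0],"translation":[0,0,24],"jaw":255},{"turn":[0,0,0],"translation":[0,5,16],"jaw":255},{"turn":[0,0,1],"translation":[0,10,8],"jaw":255},{"turn":[0,0,1.5],"translation":[0,16,0],"jaw":255},{"turn":[0,0,2],"translation":[0,22,0],"jaw":255},{"turn":[0,0,2],"translation":[0,25,0],"jaw":255},{"turn":[0,0,2],"translation":[0,25,0],"jaw":255}]'
python3 -m jog '[{"turn":[0,0,2],"translation":[0,28,0],"jaw":255},{"turn":[0,0,2],"translation":[0,28,0],"jaw":255},{"turn":[0,0,2],"translation":[0,28,0],"jaw":255},{"turn":[0,0,2],"translation":[0,28,0],"jaw":255},{"turn":[0,0,2],"translation":[0,28,0],"jaw":255},{"turn":[0,0,2],"translation":[0,28,0],"jaw":255},{"turn":[0,0,1.3],"translation":[0,28,0],"jaw":255},{"turn":[0.1,-1,0],"translation":[-2,28,0],"jaw":255},{"turn":[0.22,-1.48,0],"translation":[-2,28,0],"jaw":255},{"turn":[0.22,-1.48,0],"translation":[-2,20,0],"jaw":255},{"turn":[0.22,-1.48,0],"translation":[0,12,0],"jaw":255},{"turn":[0.22,-1.48,0],"translation":[0,6,0],"jaw":255}]'
python3 -m jog '[{"turn":[0.22,-1.48,0],"translation":[0,0,0],"jaw":255},{"turn":[0.1,-0.5,0],"translation":[0,0,0],"jaw":255},{"turn":[0,0,0],"translation":[0,0,0],"jaw":255},{"turn":[0,0,0],"translation":[0,0,0],"jaw":255}]'
python3 - <<'E'
from g import *
o=bot.observe();print(report(-.0014,o),o["eef_pos"],o["ft_force"],o["time"])
im=bot.capture("side");cv2.imwrite("pics/s4.png",cv2.resize(im[100:300,180:430],None,fx=3,fy=3)[:,:,::-1])
im=bot.capture("wrist");cv2.imwrite("pics/w4.png",im[:,:,::-1])
E
```

```text
time: 5.47
eef_pos: [0.5497, -0.1028, 0.1415]
tcp_rot: [0.999, -0.042, -0.001, -0.0]
ft_force: [-0.2, 0.5, -1.9]
opening: 0.0169
time: 6.47
eef_pos: [0.5437, 0.188, 0.1414]
tcp_rot: [0.995, 0.075, 0.061, -0.004]
ft_force: [-0.1, -0.1, -0.8]
opening: 0.017
time: 6.8
eef_pos: [0.5443, 0.1858, 0.142]
tcp_rot: [0.994, 0.073, 0.078, -0.005]
ft_force: [0.3, 0.4, -2.1]
opening: 0.0168
(array([-81. , -26. , 110.1]), array([116.6, -25.9, 141.1]), 'tilt', np.float64(8.92), 'yawerr', np.float64(0.02)) [0.54430623 0.18578251 0.14195013] [ 0.3239259   0.3550919  -2.13388096] 6.8
```

View pics/s4.png

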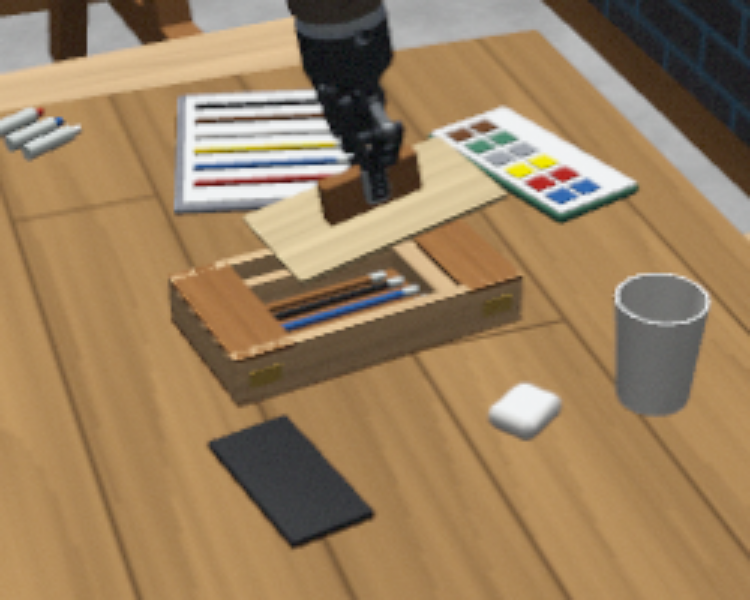

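View pics/w4.png

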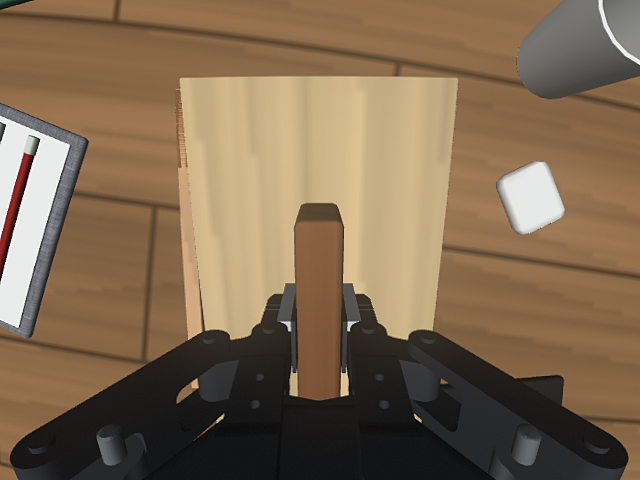

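```bash
python3 -m jog '[{"turn":[0,0,0],"translation":[0.6,6,0],"jaw":255},{"turn":[0,0,0],"translation":[0.6,10,0],"jaw":255},{"turn":[0,0,0],"translation":[0,7,-6],"jaw":255},{"turn":[0,0,0],"translation":[0,3,-14],"jaw":255},{"turn":[0,0,0],"translation":[0,0,-18],"jaw":255},{"turn":[0,0,0],"translation":[0,0,-14],"jaw":255},{"turn":[0,0,0],"translation":[0,0,-8],"jaw":255},{"turn":[0,0,0],"translation":[0,0,-4],"jaw":255},{"turn":[0,0,0],"translation":[0,0,-1],"jaw":255},{"turn":[0,0,0],"translation":[0,0,0],"jaw":255},{"turn":[0,0,0],"translation":[0,0,0],"jaw":255}]'
python3 - <<'E'
from g import *
o=bot.observe();print(report(-.0014,o),o["eef_pos"],o["ft_force"],o["ft_torque"],o["time"])
im=bot.capture("side");cv2.imwrite("pics/s5.png",cv2.resize(im[150:250,220:370],None,fx=5,fy=5)[:,:,::-1])
im=bot.capture("top");cv2.imwrite("pics/t5.png",cv2.resize(im[160:310,170:270],None,fx=4,fy=4)[:,:,::-1])
im=bot.capture("wrist");cv2.imwrite("pics/w5.png",im[:,:,::-1])
E
```

```text
time: 7.82
eef_pos: [0.5466, 0.2125, 0.0781]
tcp_rot: [0.994, 0.073, 0.079, -0.006]
ft_force: [0.2, 0.1, -2.0]
opening: 0.0171
(array([-74.7,   0.1,  46. ]), array([122.8,   0.2,  77.6]), 'tilt', np.float64(9.08), 'yawerr', np.float64(0.01)) [0.54655578 0.21247441 0.07810933] [ 0.19418176  0.09487326 -1.99551707] [-0.00514747  0.37592228 -0.00339898] 7.8167
```

View pics/s5.png

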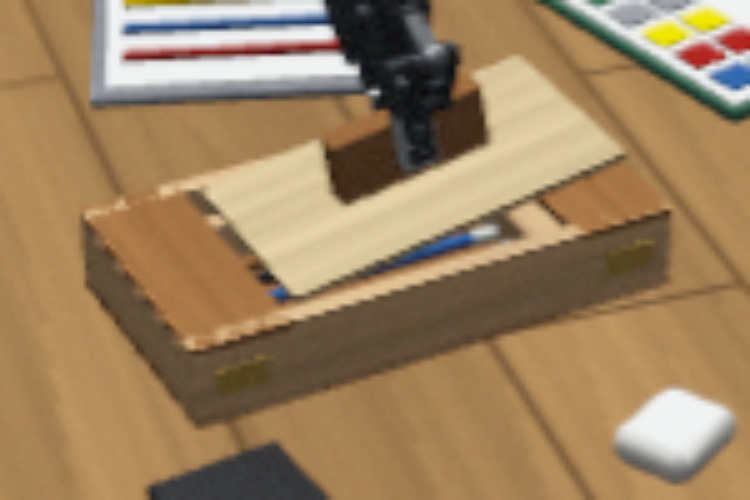

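View pics/t5.png

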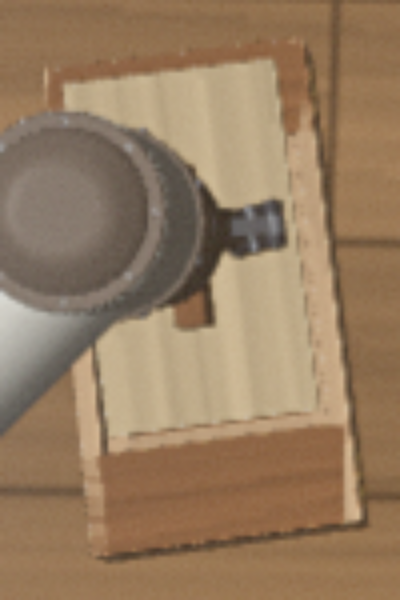

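View pics/w5.png

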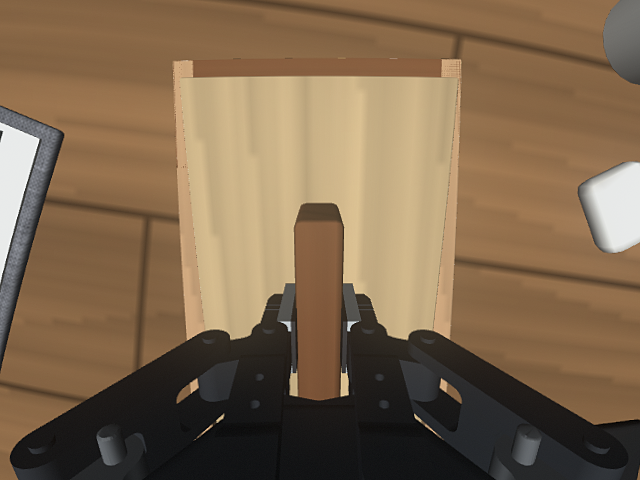

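Run:
```python
from g import *
o=bot.observe()
im=cv2.imread("pics/w5.png");cv2.imwrite("pics/w5c.png",cv2.resize(im[40:200,160:480],None,fx=2.5,fy=2.5,interpolation=cv2.INTER_CUBIC))
for p in([(173,60),(462,59)],[(192,60),(442,59)]):
    P=back(p,.05,"wrist",o);print(P.round(4),boxR().inv().apply(P-[BOX[0],BOX[1],0]).round(4))
```

```text
[[0.6543 0.306  0.05  ]
 [0.6768 0.1565 0.05  ]] [[ 0.1431  0.077   0.05  ]
 [ 0.1435 -0.0742  0.05  ]]
[[0.6555 0.296  0.05  ]
 [0.675  0.167  0.05  ]] [[ 0.1428  0.0668  0.05  ]
 [ 0.1432 -0.0636  0.05  ]]
```

View pics/w5c.png

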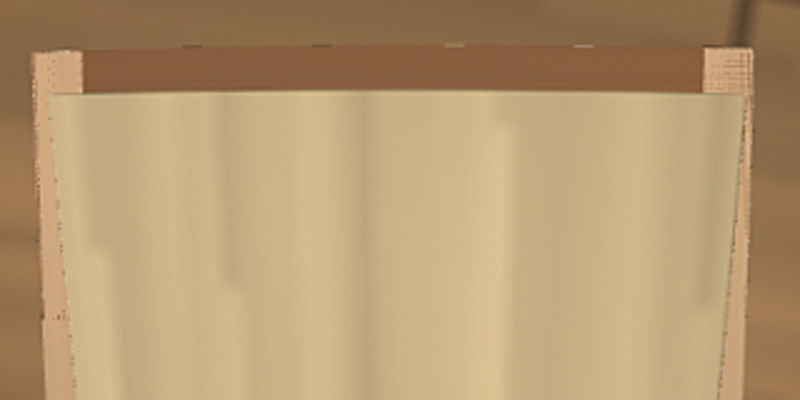

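```bash
python3 -m jog '[{"turn":[0,0,0],"translation":[0,0.7,-3],"jaw":255},{"turn":[0,0,0],"translation":[0,0,-4],"jaw":255},{"turn":[0,0,0],"translation":[0,0,-4],"jaw":255},{"turn":[0,0,0],"translation":[0,0,-2],"jaw":255},{"turn":[0,0,0],"translation":[0,0,-1],"jaw":255},{"turn":[0,0,0],"translation":[0,0,0],"jaw":255},{"turn":[0,0,0],"translation":[0,0,0],"jaw":255}]'
sed -i 's/^BOX=.*/BOX=(.525,.210,np.radians(8.4))/' g.py
python3 - <<'E'
from g import *
o=bot.observe();print(report(-.0014,o),o["eef_pos"],o["ft_force"],o["ft_torque"],o["time"])
E
```

```text
time: 8.55
eef_pos: [0.546, 0.2127, 0.0632]
tcp_rot: [0.994, 0.073, 0.078, -0.006]
ft_force: [0.7, -0.6, -0.7]
opening: 0.0168
(array([-76.4,  -0.4,  31.3]), array([121.1,  -0.4,  62.5]), 'tilt', np.float64(8.99), 'yawerr', np.float64(0.01)) [0.54599661 0.21269444 0.06320182] [ 0.66456184 -0.62142106 -0.69224458] [-0.07123098  0.40959834  0.01515334] 8.55
```

```bash
python3 -m jog '[{"turn":[0,0,0],"translation":[-2,-0.3,0],"jaw":255},{"turn":[0,0,0],"translation":[-4,-0.6,0],"jaw":255},{"turn":[0,0,0],"translation":[-5,-0.7,0],"jaw":255},{"turn":[0,0,0],"translation":[-4,-0.6,0],"jaw":255},{"turn":[0,0,0],"translation":[-2,-0.3,0],"jaw":255},{"turn":[0,0,0],"translation":[0,0,0],"jaw":255},{"turn":[0,0,0],"translation":[0,0,0],"jaw":255}]'
python3 - <<'E'
from g import *
o=bot.observe();print(report(-.0014,o),o["ft_force"],o["ft_torque"],o["time"])
E
```

```text
time: 9.13
eef_pos: [0.5289, 0.2103, 0.0635]
tcp_rot: [0.994, 0.073, 0.078, -0.006]
ft_force: [0.1, 0.2, -1.1]
opening: 0.0167
(array([-93.7,  -0.3,  31.5]), array([103.9,  -0.2,  62.9]), 'tilt', np.float64(9.02), 'yawerr', np.float64(0.02)) [ 0.13951156  0.24623065 -1.14380502] [-0.07886048  0.34586943 -0.03795067] 9.1333
```

```bash
python3 -m jog '[{"turn":[0,0,0],"translation":[-2,-0.3,0],"jaw":255},{"turn":[0,0,0],"translation":[-4,-0.6,0],"jaw":255},{"turn":[0,0,0],"translation":[-5,-0.7,0],"jaw":255},{"turn":[0,0,0],"translation":[-4,-0.6,0],"jaw":255},{"turn":[0,0,0],"translation":[-2,-0.3,0],"jaw":255},{"turn":[0,0,0],"translation":[-1,-0.1,0],"jaw":255},{"turn":[0,0,0],"translation":[0,0,0],"jaw":255},{"turn":[0,0,0],"translation":[0,0,0],"jaw":255}]'
python3 - <<'E'
from g import *
o=bot.observe();print(report(-.0014,o),o["ft_force"],o["ft_torque"],o["time"])
im=bot.capture("side");cv2.imwrite("pics/s6.png",cv2.resize(im[150:250,220:370],None,fx=5,fy=5)[:,:,::-1])
E
```

```text
time: 9.8
eef_pos: [0.5111, 0.2077, 0.0634]
tcp_rot: [0.994, 0.073, 0.078, -0.006]
ft_force: [0.4, -0.7, -0.8]
opening: 0.0173
(array([-111.7,   -0.2,   31.4]), array([85.8, -0.2, 62.8]), 'tilt', np.float64(9.01), 'yawerr', np.float64(0.01)) [ 0.408754   -0.65754575 -0.82485703] [-0.06605101  0.40006634 -0.02263335] 9.8
```

View pics/s6.png

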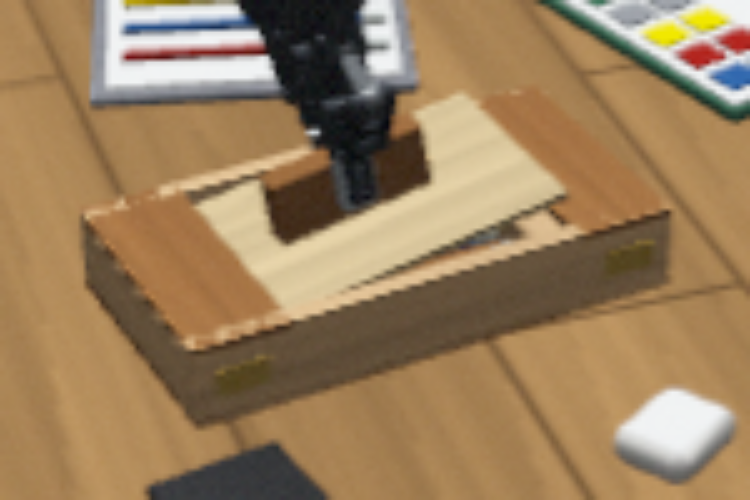

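```bash
python3 -m jog '[{"turn":[0,0,0],"translation":[-1,-0.15,0],"jaw":255},{"turn":[0,0,0],"translation":[-1,-0.15,0],"jaw":255},{"turn":[0,0,0],"translation":[-1,-0.15,0],"jaw":255},{"turn":[0,0,0],"translation":[0,0,0],"jaw":255}]'
python3 -m jog '[{"turn":[0,0,0],"translation":[-1,-0.15,0],"jaw":255},{"turn":[0,0,0],"translation":[0,0,0],"jaw":255},{"turn":[0,0,0],"translation":[0,0,0],"jaw":255}]'
python3 -m jog '[{"turn":[0,0,0],"translation":[-0.7,-0.1,0],"jaw":255},{"turn":[0,0,0],"translation":[0,0,0],"jaw":255},{"turn":[0,0,0],"translation":[0,0,0],"jaw":255}]'
python3 - <<'E'
from g import *
o=bot.observe();print(report(-.0014,o),o["ft_force"],o["ft_torque"],o["time"])
E
```

```text
time: 10.18
eef_pos: [0.5077, 0.207, 0.0632]
tcp_rot: [0.994, 0.073, 0.078, -0.006]
ft_force: [-0.9, 0.9, -0.6]
opening: 0.0166
time: 10.43
eef_pos: [0.5069, 0.207, 0.0633]
tcp_rot: [0.994, 0.073, 0.078, -0.006]
ft_force: [-0.2, -0.5, -2.0]
opening: 0.017
time: 10.68
eef_pos: [0.5063, 0.2069, 0.0633]
tcp_rot: [0.994, 0.073, 0.078, -0.006]
ft_force: [0.4, -0.3, -0.7]
opening: 0.0169
(array([-116.6,   -0.4,   31.4]), array([80.9, -0.4, 62.6]), 'tilt', np.float64(9.0), 'yawerr', np.float64(0.0)) [ 0.40898246 -0.27023946 -0.71281837] [-0.10105561  0.35849457 -0.00813014] 10.6833
```

```bash
python3 -m jog '[{"turn":[0,0,0],"translation":[-0.7,-0.1,0],"jaw":255},{"turn":[0,0,0],"translation":[0,0,0],"jaw":255},{"turn":[0,0,0],"translation":[0,0,0],"jaw":255}]'
python3 -m jog '[{"turn":[0,0,0],"translation":[-0.5,-0.07,0],"jaw":255},{"turn":[0,0,0],"translation":[0,0,0],"jaw":255},{"turn":[0,0,0],"translation":[0,0,0],"jaw":255}]'
```

```text
time: 10.93
eef_pos: [0.5055, 0.2068, 0.0633]
tcp_rot: [0.994, 0.073, 0.078, -0.006]
ft_force: [0.4, -0.4, -1.7]
opening: 0.0169
time: 11.18
eef_pos: [0.505, 0.2067, 0.0633]
tcp_rot: [0.994, 0.073, 0.078, -0.006]
ft_force: [0.3, -0.1, -1.2]
opening: 0.0169
```

```bash
python3 -m jog '[{"turn":[0,0,0],"translation":[-0.5,-0.07,0],"jaw":255},{"turn":[0,0,0],"translation":[0,0,0],"jaw":255},{"turn":[0,0,0],"translation":[0,0,0],"jaw":255}]'
python3 -m jog '[{"turn":[0,0,0],"translation":[-0.5,-0.07,0],"jaw":255},{"turn":[0,0,0],"translation":[0,0,0],"jaw":255},{"turn":[0,0,0],"translation":[0,0,0],"jaw":255}]'
```

```text
time: 11.43
eef_pos: [0.5047, 0.2067, 0.0634]
tcp_rot: [0.994, 0.073, 0.078, -0.006]
ft_force: [0.4, -0.1, -2.2]
opening: 0.0167
time: 11.68
eef_pos: [0.5045, 0.2068, 0.0635]
tcp_rot: [0.994, 0.073, 0.079, -0.006]
ft_force: [1.8, 0.4, -1.4]
opening: 0.017
```

```bash
python3 -m jog '[{"turn":[0,0,0],"translation":[-0.5,-0.07,0],"jaw":255},{"turn":[0,0,0],"translation":[0,0,0],"jaw":255},{"turn":[0,0,0],"translation":[0,0,0],"jaw":255}]'
python3 - <<'E'
from g import *
o=bot.observe();print(report(-.0014,o),o["eef_pos"],o["ft_force"],o["ft_torque"],o["time"])
E
```

```text
time: 11.93
eef_pos: [0.5043, 0.2069, 0.0637]
tcp_rot: [0.994, 0.073, 0.079, -0.006]
ft_force: [4.2, -1.0, -1.0]
opening: 0.0168
(array([-118.5,   -0. ,   31.6]), array([79. ,  0.1, 63.2]), 'tilt', np.float64(9.08), 'yawerr', np.float64(0.03)) [0.5042682  0.20694257 0.06370506] [ 4.23561081 -1.02767694 -0.9785459 ] [-0.20321869 -0.87263765  0.16498272] 11.9333
```

```bash
python3 -m jog '[{"turn":[0,0,0],"translation":[0.6,0.1,0],"jaw":255},{"turn":[-0.11,0.74,0],"translation":[0.4,0.06,-1.3],"jaw":255},{"turn":[-0.11,0.74,0],"translation":[0.4,0.06,-1.3],"jaw":255},{"turn":[-0.11,0.74,0],"translation":[0.37,0.05,-1.3],"jaw":255},{"turn":[-0.11,0.74,0],"translation":[0.37,0.05,-1.3],"jaw":255},{"turn":[-0.11,0.74,0],"translation":[0.33,0.05,-1.3],"jaw":255},{"turn":[-0.11,0.74,0],"translation":[0.33,0.05,-1.3],"jaw":255},{"turn":[0,0,0],"translation":[0,0,0],"jaw":255},{"turn":[0,0,0],"translation":[0,0,0],"jaw":255}]'
python3 - <<'E'
from g import *
o=bot.observe();print(report(-.0014,o),o["eef_pos"],o["ft_force"],o["ft_torque"],o["time"])
E
```

```text
time: 12.68
eef_pos: [0.5064, 0.2069, 0.0552]
tcp_rot: [0.997, 0.073, 0.039, -0.003]
ft_force: [1.0, 1.5, -1.0]
opening: 0.0166
(array([-118.7,   -0.3,   31. ]), array([80.7, -0.4, 46.7]), 'tilt', np.float64(4.48), 'yawerr', np.float64(-0.04)) [0.5063899  0.2069309  0.05520178] [ 0.95013057  1.51579829 -0.99222756] [ 0.25173927 -0.30645418  0.01691676] 12.6833
```

```bash
python3 -m jog '[{"turn":[-0.11,0.74,0],"translation":[0.3,0.05,-1.3],"jaw":255},{"turn":[-0.11,0.74,0],"translation":[0.3,0.05,-1.3],"jaw":255},{"turn":[-0.11,0.74,0],"translation":[0.27,0.04,-1.3],"jaw":255},{"turn":[-0.11,0.74,0],"translation":[0.27,0.04,-1.3],"jaw":255},{"turn":[-0.11,0.74,0],"translation":[0.23,0.03,-1.3],"jaw":255},{"turn":[-0.11,0.74,0],"translation":[0.23,0.03,-1.3],"jaw":255},{"turn":[0,0,0],"translation":[0,0,0],"jaw":255},{"turn":[0,0,0],"translation":[0,0,0],"jaw":255}]'
python3 - <<'E'
from g import *
o=bot.observe();print(report(-.0014,o),o["eef_pos"],o["ft_force"],o["ft_torque"],o["time"])
im=bot.capture("side");cv2.imwrite("pics/s7.png",cv2.resize(im[150:250,220:370],None,fx=5,fy=5)[:,:,::-1])
im=bot.capture("wrist");cv2.imwrite("pics/w7.png",im[:,:,::-1])
E
```

```text
time: 13.35
eef_pos: [0.5076, 0.2068, 0.0473]
tcp_rot: [0.997, 0.073, -0.001, 0.001]
ft_force: [0.9, 0.6, -1.4]
opening: 0.0171
(array([-119.1,   -0.6,   31.1]), array([80.9, -0.7, 30.9]), 'tilt', np.float64(-0.07), 'yawerr', np.float64(-0.03)) [0.50763652 0.20675519 0.04730941] [ 0.85006404  0.59227066 -1.43595755] [ 0.06065798 -0.17568897  0.02858029] 13.35
```

View pics/s7.png

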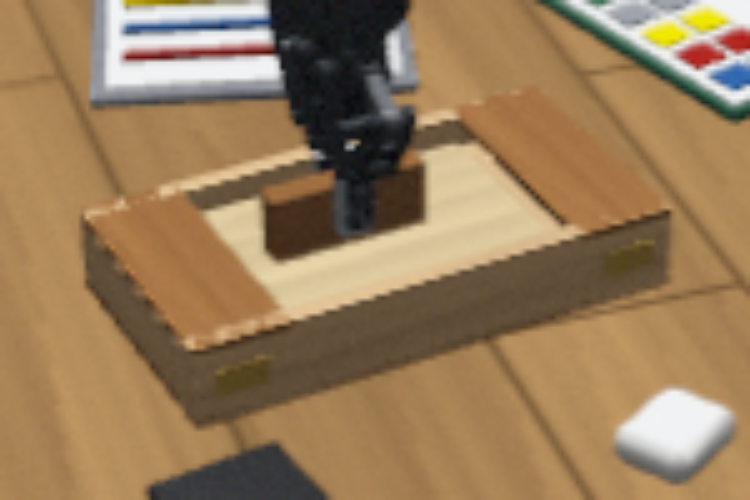

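View pics/w7.png

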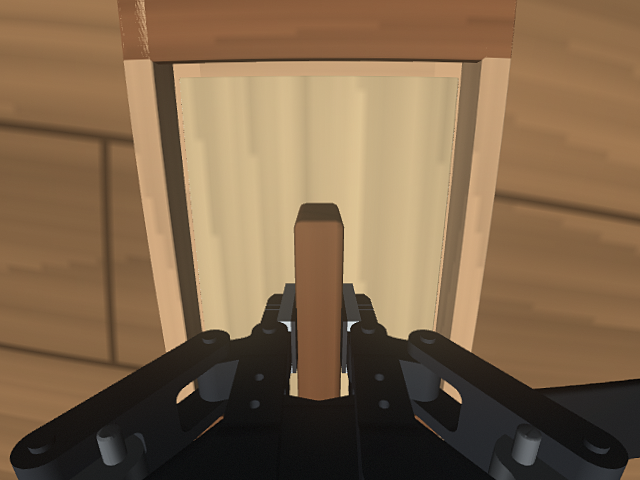

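The board is flat inside the opening, with its far edge at row 78 and clear of the shallow lip edge at row 60. It hangs about 1 mm above the ledges, so I lower until it makes contact.

```bash
python3 -m jog '[{"turn":[0,0,0],"translation":[0.3,0,-0.5],"jaw":255},{"turn":[0,0,0],"translation":[0.3,0.1,-0.3],"jaw":255},{"turn":[0,0,0],"translation":[0,0,0],"jaw":255},{"turn":[0,0,0],"translation":[0,0,0],"jaw":255}]'
python3 -m jog '[{"turn":[0,0,0],"translation":[0,0,-0.4],"jaw":255},{"turn":[0,0,0],"translation":[0,0,0],"jaw":255},{"turn":[0,0,0],"translation":[0,0,0],"jaw":255}]'
python3 -m jog '[{"turn":[0,0,0],"translation":[0,0,-0.4],"jaw":255},{"turn":[0,0,0],"translation":[0,0,0],"jaw":255},{"turn":[0,0,0],"translation":[0,0,0],"jaw":255}]'
```

```text
time: 13.78
eef_pos: [0.5083, 0.2071, 0.0469]
tcp_rot: [0.997, 0.073, -0.0, 0.0]
ft_force: [-0.0, 0.2, -1.7]
opening: 0.0168
time: 14.03
eef_pos: [0.5085, 0.2072, 0.0465]
tcp_rot: [0.997, 0.073, 0.0, 0.0]
ft_force: [0.5, -0.4, -1.6]
opening: 0.0173
time: 14.28
eef_pos: [0.5086, 0.2073, 0.0463]
tcp_rot: [0.997, 0.073, 0.0, 0.0]
ft_force: [-0.5, 0.6, 0.5]
opening: 0.0168
```

```bash
cat > r.py <<'E'
from g import *
o=bot.observe();print(report(-.0014,o)[1],"box F",boxR().inv().apply(o["ft_force"]).round(2),"T",boxR().inv().apply(o["ft_torque"]).round(2),o["eef_pos"].round(5))
E
python3 r.py
python3 -m jog '[{"turn":[0,0,0],"translation":[0.5,0.07,0],"jaw":255},{"turn":[0,0,0],"translation":[1,0.15,0],"jaw":255},{"turn":[0,0,0],"translation":[1,0.15,0],"jaw":255},{"turn":[0,0,0],"translation":[0.5,0.07,0],"jaw":255},{"turn":[0,0,0],"translation":[0,0,0],"jaw":255},{"turn":[0,0,0],"translation":[0,0,0],"jaw":255}]' ; python3 r.py
python3 -m jog '[{"turn":[0,0,0],"translation":[0.5,0.07,0],"jaw":255},{"turn":[0,0,0],"translation":[1,0.15,0],"jaw":255},{"turn":[0,0,0],"translation":[0.5,0.07,0],"jaw":255},{"turn":[0,0,0],"translation":[0,0,0],"jaw":255},{"turn":[0,0,0],"translation":[0,0,0],"jaw":255}]'; python3 r.py
```

```text
[82.  -0.3 30. ] box F [-0.42  0.64  0.47] T [ 0.05  0.17 -0.02] [0.5086  0.20726 0.04628]
time: 14.78
eef_pos: [0.5116, 0.2077, 0.0463]
tcp_rot: [0.997, 0.073, 0.0, 0.0]
ft_force: [-2.3, 0.5, 3.0]
opening: 0.0172
[85.  -0.4 30. ] box F [-2.24  0.84  2.99] T [-0.03  0.53 -0.05] [0.51161 0.20767 0.04626]
time: 15.2
eef_pos: [0.5135, 0.2079, 0.0463]
tcp_rot: [0.997, 0.073, 0.0, 0.0]
ft_force: [-4.1, -1.0, 4.8]
opening: 0.0172
[86.9 -0.4 30. ] box F [-4.22 -0.38  4.83] T [0.09 1.04 0.05] [0.51347 0.20792 0.04626]
```

Vertical load has crept up to about 6 N and friction with it. I unload before feeling for the stop.

```bash
python3 -m jog '[{"turn":[0,0,0],"translation":[0,0,0.5],"jaw":255},{"turn":[0,0,0],"translation":[0,0,0],"jaw":255},{"turn":[0,0,0],"translation":[0,0,0],"jaw":255}]'; python3 r.py;python3 -m jog '[{"turn":[0,0,0],"translation":[0,0,0.2],"jaw":255},{"turn":[0,0,0],"translation":[0,0,0],"jaw":255},{"turn":[0,0,0],"translation":[0,0,0],"jaw":255}]'; python3 r.py
```

```text
time: 15.45
eef_pos: [0.5141, 0.2082, 0.0463]
tcp_rot: [0.997, 0.073, 0.001, -0.0]
ft_force: [-0.3, 0.6, -1.1]
opening: 0.017
[87.6 -0.2 30.1] box F [-0.21  0.68 -1.14] T [ 0.01 -0.09  0.06] [0.5141  0.20822 0.04628]
time: 15.7
eef_pos: [0.5136, 0.208, 0.0466]
tcp_rot: [0.997, 0.073, 0.0, 0.0]
ft_force: [0.0, -1.5, -1.2]
opening: 0.0167
[87.  -0.3 30.3] box F [-0.2  -1.44 -1.19] T [-0.03 -0.01  0.  ] [0.5136  0.208   0.04659]
```

```bash
python3 -m jog '[{"turn":[0,0,0],"translation":[0.5,0.07,-0.1],"jaw":255},{"turn":[0,0,0],"translation":[0.5,0.07,0],"jaw":255},{"turn":[0,0,0],"translation":[0,0,0],"jaw":255},{"turn":[0,0,0],"translation":[0,0,0],"jaw":255}]'; python3 r.py
python3 -m jog '[{"turn":[0,0,0],"translation":[0.5,0.07,0],"jaw":255},{"turn":[0,0,0],"translation":[0,0,0],"jaw":255},{"turn":[0,0,0],"translation":[0,0,0],"jaw":255}]'; python3 r.py
python3 -m jog '[{"turn":[0,0,0],"translation":[0.5,0.07,0],"jaw":255},{"turn":[0,0,0],"translation":[0,0,0],"jaw":255},{"turn":[0,0,0],"translation":[0,0,0],"jaw":255}]'; python3 r.py
```

```text
time: 16.03
eef_pos: [0.5146, 0.2081, 0.0467]
tcp_rot: [0.997, 0.073, 0.0, 0.0]
ft_force: [0.7, 1.2, -1.7]
opening: 0.017
[88.1 -0.4 30.4] box F [ 0.83  1.12 -1.71] T [0.04 0.02 0.03] [0.51463 0.20813 0.0467 ]
time: 16.28
eef_pos: [0.5151, 0.2082, 0.0467]
tcp_rot: [0.997, 0.073, 0.0, 0.0]
ft_force: [0.9, -0.2, -1.4]
opening: 0.0167
[88.6 -0.3 30.4] box F [ 0.9  -0.37 -1.4 ] T [ 0.01 -0.   -0.  ] [0.5151  0.20823 0.0467 ]
time: 16.53
eef_pos: [0.5156, 0.2083, 0.0467]
tcp_rot: [0.997, 0.073, 0.0, 0.0]
ft_force: [-0.5, 0.5, -1.8]
opening: 0.017
[89.1 -0.4 30.5] box F [-0.44  0.61 -1.79] T [-0.01 -0.03  0.03] [0.5156  0.20826 0.04674]
```

```bash
S='x'; python3 -m jog '[{"turn":[0,0,0],"translation":[0.5,0.07,-0.2],"jaw":255},{"turn":[0,0,0],"translation":[0,0,0],"jaw":255},{"turn":[0,0,0],"translation":[0,0,0],"jaw":255}]' >/dev/null; python3 r.py
python3 -m jog '[{"turn":[0,0,0],"translation":[0.5,0.07,0],"jaw":255},{"turn":[0,0,0],"translation":[0,0,0],"jaw":255},{"turn":[0,0,0],"translation":[0,0,0],"jaw":255}]'>/dev/null; python3 r.py
```

```text
[89.5 -0.3 30.2] box F [ 0.26 -0.65 -0.73] T [ 0.04 -0.02  0.05] [0.51606 0.20833 0.04646]
[90.1 -0.3 30.3] box F [-0.74  1.22 -0.37] T [-0.05 -0.05  0.03] [0.5166  0.20842 0.04652]
```

```bash
python3 -m jog '[{"turn":[0,0,0],"translation":[0.5,0.07,0],"jaw":255},{"turn":[0,0,0],"translation":[0,0,0],"jaw":255},{"turn":[0,0,0],"translation":[0,0,0],"jaw":255}]'>/dev/null; python3 r.py
```

```text
[90.6 -0.4 30.3] box F [-0.33  0.04 -1.52] T [-0.01 -0.02  0.02] [0.5171  0.20848 0.04652]
```

```bash
cat >> r.py <<'E'
import sys
sys.exit(1 if abs(boxR().inv().apply(o["ft_torque"])[1])>0.2 else 0)
E
python3 -m jog '[{"turn":[0,0,0],"translation":[0.5,0.07,0],"jaw":255},{"turn":[0,0,0],"translation":[0,0,0],"jaw":255},{"turn":[0,0,0],"translation":[0,0,0],"jaw":255}]'>/dev/null; python3 r.py &&
python3 -m jog '[{"turn":[0,0,0],"translation":[0.5,0.07,0],"jaw":255},{"turn":[0,0,0],"translation":[0,0,0],"jaw":255},{"turn":[0,0,0],"translation":[0,0,0],"jaw":255}]'>/dev/null && python3 r.py &&
python3 -m jog '[{"turn":[0,0,0],"translation":[0.5,0.07,0],"jaw":255},{"turn":[0,0,0],"translation":[0,0,0],"jaw":255},{"turn":[0,0,0],"translation":[0,0,0],"jaw":255}]'>/dev/null && python3 r.py &&
python3 -m jog '[{"turn":[0,0,0],"translation":[0.5,0.07,0],"jaw":255},{"turn":[0,0,0],"translation":[0,0,0],"jaw":255},{"turn":[0,0,0],"translation":[0,0,0],"jaw":255}]'>/dev/null && python3 r.py &&
python3 -m jog '[{"turn":[0,0,0],"translation":[0.5,0.07,0],"jaw":255},{"turn":[0,0,0],"translation":[0,0,0],"jaw":255},{"turn":[0,0,0],"translation":[0,0,0],"jaw":255}]'>/dev/null && python3 r.py &&
python3 -m jog '[{"turn":[0,0,0],"translation":[0.5,0.07,0],"jaw":255},{"turn":[0,0,0],"translation":[0,0,0],"jaw":255},{"turn":[0,0,0],"translation":[0,0,0],"jaw":255}]'>/dev/null && python3 r.py
```

```text
[91.1 -0.4 30.2] box F [-0.78  0.38 -1.76] T [0.04 0.02 0.03] [0.5176  0.20856 0.04651]
[91.6 -0.4 30.2] box F [-0.83 -0.21 -1.91] T [0.03 0.02 0.04] [0.5181  0.20864 0.04651]
[92.1 -0.4 30.3] box F [-0.32  0.82 -0.7 ] T [0.01 0.02 0.02] [0.51861 0.2087  0.04653]
[92.6 -0.4 30.2] box F [ 0.06  0.7  -1.54] T [0.02 0.02 0.03] [0.51909 0.20877 0.04652]
[93.1 -0.4 30.3] box F [-0.43  0.2  -1.81] T [ 0.   -0.    0.02] [0.5196  0.20884 0.04652]
[93.6 -0.4 30.3] box F [-0.29  0.5  -1.27] T [ 0.02  0.01 -0.02] [0.52011 0.20891 0.04653]
```

```bash
python3 -m jog '[{"turn":[0,0,0],"translation":[0.5,0.07,0],"jaw":255},{"turn":[0,0,0],"translation":[0,0,0],"jaw":255},{"turn":[0,0,0],"translation":[0,0,0],"jaw":255}]'>/dev/null; python3 r.py &&
python3 -m jog '[{"turn":[0,0,0],"translation":[0.5,0.07,0],"jaw":255},{"turn":[0,0,0],"translation":[0,0,0],"jaw":255},{"turn":[0,0,0],"translation":[0,0,0],"jaw":255}]'>/dev/null && python3 r.py &&
python3 -m jog '[{"turn":[0,0,0],"translation":[0.5,0.07,0],"jaw":255},{"turn":[0,0,0],"translation":[0,0,0],"jaw":255},{"turn":[0,0,0],"translation":[0,0,0],"jaw":255}]'>/dev/null && python3 r.py &&
python3 -m jog '[{"turn":[0,0,0],"translation":[0.5,0.07,0],"jaw":255},{"turn":[0,0,0],"translation":[0,0,0],"jaw":255},{"turn":[0,0,0],"translation":[0,0,0],"jaw":255}]'>/dev/null && python3 r.py &&
python3 -m jog '[{"turn":[0,0,0],"translation":[0.5,0.07,0],"jaw":255},{"turn":[0,0,0],"translation":[0,0,0],"jaw":255},{"turn":[0,0,0],"translation":[0,0,0],"jaw":255}]'>/dev/null && python3 r.py &&
python3 -m jog '[{"turn":[0,0,0],"translation":[0.5,0.07,0],"jaw":255},{"turn":[0,0,0],"translation":[0,0,0],"jaw":255},{"turn":[0,0,0],"translation":[0,0,0],"jaw":255}]'>/dev/null && python3 r.py &&
python3 -m jog '[{"turn":[0,0,0],"translation":[0.5,0.07,0],"jaw":255},{"turn":[0,0,0],"translation":[0,0,0],"jaw":255},{"turn":[0,0,0],"translation":[0,0,0],"jaw":255}]'>/dev/null && python3 r.py &&
python3 -m jog '[{"turn":[0,0,0],"translation":[0.5,0.07,0],"jaw":255},{"turn":[0,0,0],"translation":[0,0,0],"jaw":255},{"turn":[0,0,0],"translation":[0,0,0],"jaw":255}]'>/dev/null && python3 r.py
```

```text
[94.  -0.4 30.2] box F [ 0.08 -0.1  -1.47] T [-0.04  0.07 -0.02] [0.52052 0.20894 0.04648]
[94.1 -0.5 30.1] box F [-3.09  0.99  0.03] T [0.03 0.55 0.05] [0.5206  0.20882 0.04645]
```

Contact: the step moved only 0.1 mm of the 0.5 mm commanded, and Fx jumped to about −3 N while the vertical load stayed low. That is the stop at about 9–10 mm in, below its 5 N. I release here.

```bash
python3 -m jog '[{"turn":[0,0,0],"translation":[0,0,0],"jaw":215},{"turn":[0,0,0],"translation":[0,0,0],"jaw":190},{"turn":[0,0,0],"translation":[0,0,0],"jaw":170},{"turn":[0,0,0],"translation":[0,0,0],"jaw":150},{"turn":[0,0,0],"translation":[0,0,0],"jaw":130},{"turn":[0,0,0],"translation":[0,0,0],"jaw":130}]' 20; python3 r.py
python3 - <<'E'
from g import *
im=bot.capture("wrist");cv2.imwrite("pics/w8.png",im[:,:,::-1])
E
```

```text
time: 19.78
eef_pos: [0.5214, 0.2092, 0.0467]
tcp_rot: [0.997, 0.073, 0.001, 0.0]
ft_force: [-0.3, -0.2, -0.3]
opening: 0.0418
[94.9 -0.3 30.5] box F [-0.32 -0.19 -0.26] T [-0.03 -0.03  0.03] [0.52139 0.2092  0.04669]
```

View pics/w8.png

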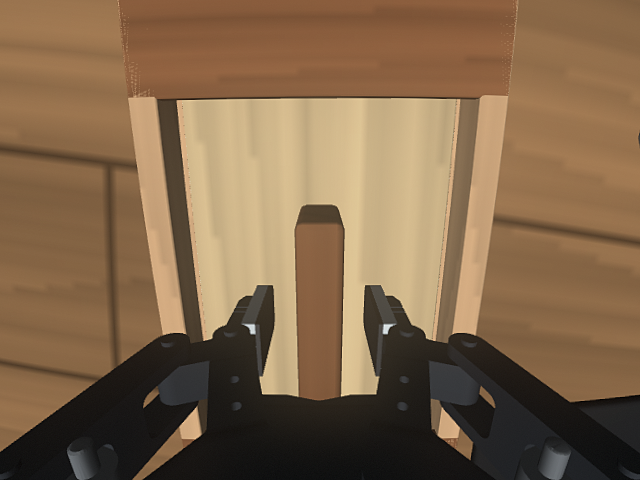

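The fingers are clear of the bar on both sides, and the board's far end is under the shallow lip at row 97. Retreating upward.

```bash
python3 -m jog '[{"turn":[0,0,0],"translation":[0,0,4],"jaw":130},{"turn":[0,0,0],"translation":[0,0,10],"jaw":130},{"turn":[0,0,0],"translation":[0,0,20],"jaw":130},{"turn":[0,0,0],"translation":[0,0,30],"jaw":130},{"turn":[0,0,0],"translation":[0,0,35],"jaw":130},{"turn":[0,0,0],"translation":[-10,0,35],"jaw":130},{"turn":[0,0,0],"translation":[-15,0,30],"jaw":130},{"turn":[0,0,0],"translation":[-15,0,20],"jaw":130},{"turn":[0,0,0],"translation":[0,0,0],"jaw":130},{"turn":[0,0,0],"translation":[0,0,0],"jaw":130}]'
python3 - <<'E'
from g import *
import pickle
o=bot.observe()
im=bot.capture("wrist");cv2.imwrite("pics/w9.png",im[:,:,::-1]);pickle.dump(o,open("w9.pkl","wb"))
im=bot.capture("side");cv2.imwrite("pics/s9.png",cv2.resize(im[120:270,200:425],None,fx=3.5,fy=3.5)[:,:,::-1])
E
```

```text
time: 20.67
eef_pos: [0.4811, 0.2095, 0.2331]
tcp_rot: [0.997, 0.074, 0.002, -0.001]
ft_force: [-0.1, 0.7, -0.2]
opening: 0.0418
```

View pics/w9.png

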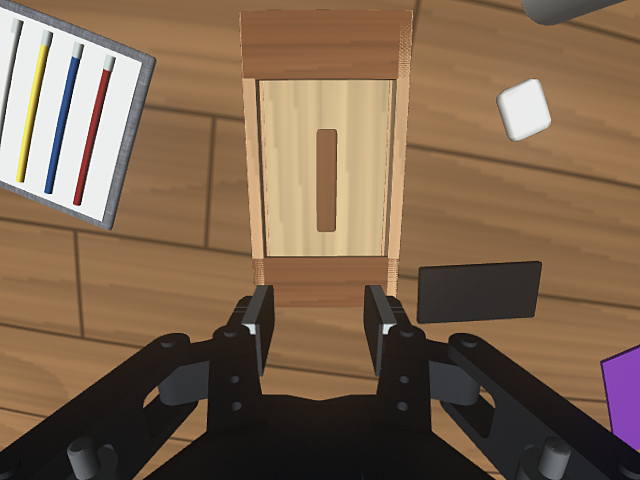

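View pics/s9.png

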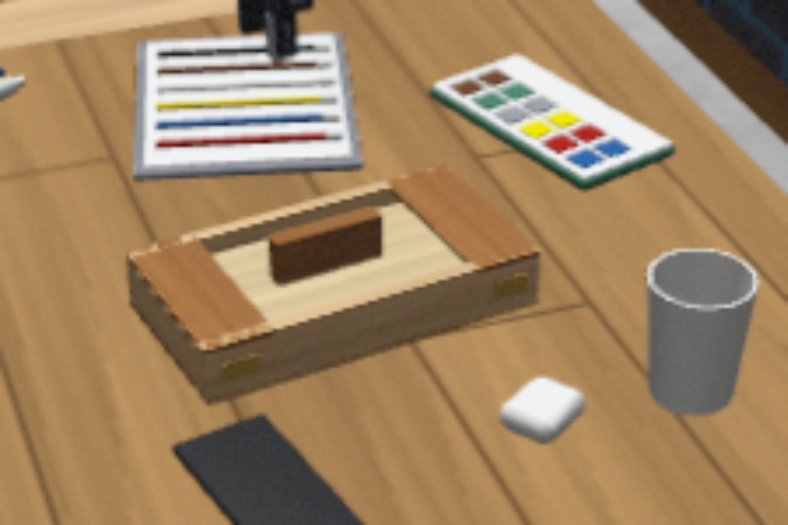

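Run:
```python
from g import *
import pickle
o=pickle.load(open("w9.pkl","rb"))
P=back([(317,129),(336,129),(336,231),(317,231)],.076,"wrist",o)
q=boxR().inv().apply(P-[BOX[0],BOX[1],0]);print((q*1e3).round(1),(q.mean(0)*1e3).round(1))
L=back([(258,79),(396,79),(262,258),(390,258)],.05,"wrist",o);print((boxR().inv().apply(L-[BOX[0],BOX[1],0])*1e3).round(1))
bot.job_done();print(bot.observe()["time"])
```

```text
[[ 40.4   8.5  76. ]
 [ 40.4  -7.8  76. ]
 [-50.   -9.1  76. ]
 [-50.    8.5  76. ]] [-4.8  0.  76. ]
[[ 85.2  62.   50. ]
 [ 85.5 -62.8  50. ]
 [-85.6  65.6  50. ]
 [-85.4 -66.8  50. ]]
the job is handed in; nothing more can be done
the job is handed in; nothing more can be done
```

The plywood board is in the paint box, closing the brush well, and the job is handed in at about 21 s.

- **Fit:** I gripped the board by its bar and tilted it 9°. I tucked one end under the deep lip until it touched the back wall at about 4 N, then let the other end down flat on the ledges.
- **Slide to the stop:** I slid it back until it met the hidden stop. There a 0.5 mm step moved the board only 0.1 mm and the force rose to about 3 N, under the 5 N that would shift the stop. I let go there and raised the arm clear.
- **Last checks:** After the arm was clear, the wrist picture put the bar's centre at x = −4.8, y = 0 mm in the box. That puts the board's far end at x ≈ 95 mm, which agrees with the 94–95 mm felt at contact, and it lies flat with both ends under the lips. The side picture shows the cup, phone and eraser case where they were.
- **What did not go cleanly:**
  - Early in the slide the board was pressing on the ledges, with friction reaching about 4 N. I unloaded it, so for the rest of the slide it carried almost no weight, about 0.3 mm above the ledges by the measured pose, and it dropped that distance on release.
  - My box position looks about 0.5 mm off, judging by where the wall was felt.

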